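Hook the green archive box out of its bay

TASK

Pick up the hand hook, drop its tip into the pull ring of the green-labelled box and drag that box straight out of its bay until its front face stands over the yellow tape. Do this with the hook only, without touching the box by hand, then unhook and stand the hook upright with its handle back on the black rubber mat and let go. Leave the red and blue boxes, the paper tube and the white tub where they are.

Things in the scene. Friction and masses are not known exactly. Their poses are not given: they have to be found in the camera images.
- hook_grip (a point): Hand hook, 0.2 kg, standing upright on the black mat: a light wooden handle 110 mm long (x), 28 wide (y), 60 high, with a 10 mm steel rod. This point is the handle's centre, 30 mm above its underside; z up, +x towards the hook. The rod leaves the handle's front 45 mm above the underside, runs level along +x and bends straight down 130 mm ahead of this point. Grasp across y.
- hook_tip (a point): Lower end of the hook's downturned tip, 10 mm thick: 130 mm along the hook's +x from the handle centre and 29 mm below it (1 mm above the level of the handle's underside). The downturned part is straight for the 39 mm above this point, up to the rod's underside. Same axes as the handle.
- green_box_ring (a point): Middle of the opening of the level green pull ring (8 mm bar) on the green-labelled cardboard box, 60 mm above the bench. z up, +x into the box, whose front face is 25 mm along +x. Opening 49 mm in x (from 26 mm before this point to 23 mm behind it), 44 mm in y. Box: 160 long (x), 100 wide, 100 high, 0.35 to 0.7 kg, loose, in any of the three bays.
- red_box_ring (a point): The same point of the box with the red label and red ring, in another bay: same sizes and axes as the green one. A bystander to leave where it is.
- blue_box_ring (a point): The same point of the box with the blue label and blue ring, in another bay: same sizes and axes as the green one. A bystander to leave where it is.
- line (a point): Middle of the yellow tape on the bench, 40 mm wide (x), 440 long (y), at bench level. z up, +x straight into the bays of the fixed rack, whose front edge is 100 mm along +x. Its white board is 130 to 148 mm above the bench, with cartons on it; three bays 128 mm wide, between grey dividers, are centred at y = -140, 0, +140 mm. Box fronts start within 10 mm of the rack's front edge.
- mat_top (a point): Centre of the top of the fixed black rubber mat, 180 mm (x) by 150 mm (y), 4 mm thick, on the bench to the robot's right; z up.
- tube_center (a point): Centre of a white paper tube standing on the bench to the left, 64 mm diameter, 200 mm high. A bystander.
- tub: White plastic tub standing on the bench to the left, 84 mm diameter, 90 mm high; origin at the centre of its underside. A bystander.
Not all that is in view belongs to the job. Leave any purple look-alike of the part that bears green_box_ring alone.

How it is judged:
On the way, in this order (a step that is already met when the one before it is completed fails the run):
1. the hook's tip is down inside the green ring (horizontal distance between hook_tip and green_box_ring below 0.028 m and z of hook_tip in the frame of green_box_ring between -0.05 and -0.006 m), for 0.2 s.
2. the green box's front is over the tape, with the hook still in its ring (all of step 1 and x of green_box_ring in the frame of line below -0.001 m), for 0.1 s.
At the end, for the whole second after the job is handed in: The green box stands flat, its front face over the tape (within 22 mm of the tape's middle line, which is 25 mm beyond the ring's middle), within 0.3 rad of straight with the rack; the hook stands upright on the mat, handle centre within 75 mm of the mat's centre, released; both at rest (x of green_box_ring in the frame of line between -0.047 and -0.003 m and y of green_box_ring in the frame of line between -0.22 and 0.22 m and angle between the x axis of green_box_ring and the x axis of line, either way round below 0.3 rad and angle between green_box_ring's own z axis and vertical below 0.1 rad and horizontal distance between hook_grip and mat_top below 0.075 m and angle between hook_grip's own z axis and vertical below 0.15 rad and height (world z) of hook_grip between 0.024 and 0.042 m and linear speed of each of hook, green_box below 0.02 m/s); the robot touches nothing.
It fails at once if the red or the blue box is moved by more than 25 mm (distance of any of red_box_ring, blue_box_ring from where it was at the start of the episode above 0.025 m).
It fails at once if the tube or the tub is moved by more than 30 mm (distance of any of tube_center, tub from where it was at the start of the episode above 0.03 m).
It fails at once if the robot itself touches the green box (contact force between any of the fingers, the arm and green_box above 0.5 N).
It also fails if it takes over 48 s, if anything falls off the work surface, if the arm or the gripper's body presses on something with over 40 N, if the wrist force passes 120 N, or if a joint passes its speed limit or range.

ROBOT

A 6-joint arm with a two-finger parallel gripper is mounted at the origin on the work surface. World frame = base frame: x ahead of the robot, y to its left, z up, the work surface at z = 0. Lengths are in m, angles in rad, forces in N, time in s.
With the tool pointing down it reaches from about 0.425 to 0.95 m from the base axis. Payload 3.5 kg.
Tool frame: the origin (TCP) lies midway between the tips of the shut fingers; the grasp point (between the pads) lies 19 mm behind it; z points along the fingers, y is the line along which they close (so a half turn about z gives the same grasp; the last joint's range is limited). The gripper opens to 85 mm and grips with 20 to 120 N. Pads are 22 mm wide; open, the fingers measure 114 mm over their backs; the gripper's body (76 mm by 85 mm) begins 54 mm behind the grasp point. The pads swing forward as they close: fully open they stand 13 mm farther back than shut.
Start: joints at [-1.291, 0.286, 1.577, -0, 1.279, -0.15], TCP at [0.281, -0.614, 0.231] pointing down, gripper open.
Joint ranges: [-2.77, 2.77], [-0.9, 2.22], [0.21, 2.48], [-1.53, 4.67], [0.24, 2.81], [-2.84, 2.84]. Speed limits (rad/s): [2.79, 2.79, 3.14, 3.14, 3.14, 3.14].

INTERFACE

Orientations are given as a unit quaternion [x, y, z, w].
In Python, from plant import get_state, read_camera, ctrl gives the robot as it stands.
- The arm moves only by the shell command python3 -m crank 'ROWS' [FORCE]. ROWS is JSON, a list of rows, each a list of 3 entries, a list of its own where there are three numbers: the shift along the tool's x, y, z in mm, then the turn about the tool's z in degrees, then the closure in counts, from 0 (fully open) to 255 (shut). In form: [[[tx, ty, tz], yaw, claw], ...]. A call has 1 to 10 rows; each row is the pose to reach, as a shift and turn from the pose commanded when the call began, along the tool's axes at that moment; what a row does not reach only later rows make up. A row lasts 1/10 s, in which the tool goes at most 50 mm and 8.59 degrees, less where a joint would pass 70% of its speed; a pose out of reach is approached as far as the arm can. A call with a gripper value outside its range is refused whole. The fingers move at their own pace and stop on an object; FORCE is the grip in N (left out, the last holds). Time passes only in rows, so rows that repeat a pose let the fingers close. It gives the time, the measured TCP pose, the force, the opening and the grip force at its end, in the units of the state.
- get_state(): the state, without advancing time (a new reading comes with each control period).
- read_camera(name): name is "scene" or "side" or "wrist"; returns a dict with "frame" (384x512x3 uint8, blue, green, red), "range_z" (384x512 float32, m along the optical axis (not along the pixel's ray), 0 where there is no reading), "vfov" (degrees; the focal length in pixels is half the picture's height over the tangent of half this angle, whatever the lens; pixels are square), "cx", "cy" (the principal point, pixels), "k1" (the pictures are not rectified: a ray, as slopes to the right and down, at radius r is drawn at 1 + k1 r^2 times it, then the intrinsics apply), "origin" and "orientation" of the camera in the world. Camera axes: x right, y down, z forward; pixel columns grow to the right and rows downward; lengths in m; the calibration is good to about 2 mm. A picture is of the moment at which its call begins.
- ctrl.sign_off(): hands the job in; it is judged then, once.
The state is a dict: "time": time; "qpos": joint angles; "dq": joint speeds; "joint_efforts": joint torques, N m; "eef_pos": TCP position; "tcp_rot": TCP orientation; "contact_force": force on the tool from outside, world axes, zero at the start; "wrist_torque": the same for the moment, N m; "opening": opening from 0.0 (shut) to 1.0 (fully open); "finger_force": force on a finger pad.
Only numpy, scipy, OpenCV 4.12 (cv2) and the standard library are available. Lean on these libraries where they do the work, as an engineer would, in place of code of your own. Each camera call takes 0.05 s, during which the arm holds its last target. There are 200 camera calls.

## Working session

There is one attempt and no reset: what is moved stays moved. The work goes in short steps, Python scripts to look and compute and a shell command to move; the robot and the scene stay as the last step left them, time stands still between calls to the robot, and variables do not carry over. Pictures are saved under pics/ and viewed, at most 10 in all, crops included, and the job is handed in when it is done.

```bash
mkdir -p pics; ls; cat > h.py <<'E'
import numpy as np, cv2
from plant import get_state, read_camera, ctrl
from scipy.spatial.transform import Rotation as R
def cam(n):
    c=read_camera(n); c['R']=R.from_quat(c['orientation']).as_matrix(); c['o']=np.array(c['origin'])
    c['f']=192/np.tan(np.radians(c['vfov'])/2); return c
def ray(c,u,v):
    d=np.array([(u-c['cx'])/c['f'],(v-c['cy'])/c['f']]); s=d.copy()
    for _ in range(20): s=d/(1+c['k1']*(s@s))
    return np.array([s[0],s[1],1.])
def onz(c,u,v,z):
    w=c['R']@ray(c,u,v); return c['o']+w*(z-c['o'][2])/w[2]
def dep(c,u,v):
    return c['o']+c['R']@ray(c,u,v)*c['range_z'][int(round(v)),int(round(u))]
def cloud(c):
    # world xyz per pixel
    vv,uu=np.mgrid[0:384,0:512].astype(float); d=np.stack([(uu-c['cx'])/c['f'],(vv-c['cy'])/c['f']],-1); s=d.copy()
    for _ in range(20): s=d/(1+c['k1']*(s**2).sum(-1,keepdims=True))
    p=np.concatenate([s,np.ones_like(s[...,:1])],-1)*c['range_z'][...,None]
    return p@c['R'].T+c['o']
E
python3 - <<'E'
from h import *
ims=[]
for n in("scene","side","wrist"):
    c=cam(n); np.save(f'{n}.npy',c,allow_pickle=True); print(n,c['o'].round(3),c['R'][:,2].round(2),c['f'],c['k1']); ims.append(c['frame'])
cv2.imwrite('pics/a.png',cv2.resize(ims[0],(800,600),interpolation=cv2.INTER_CUBIC))
cv2.imwrite('pics/b.png',cv2.resize(np.hstack(ims[1:]),(800,300)))
print(get_state())
E
```

```text
pics
scene [ 1.096 -0.946  0.888] [-0.38  0.72 -0.59] 494.5641291046773 0.0356379979698762
side [0.029 0.84  0.796] [ 0.45 -0.68 -0.58] 384.2008780668738 -0.10738131116364998
wrist [ 0.344 -0.584  0.372] [-0.25 -0.11 -0.96] 307.9903030572119 -0.015145275269223766
{'time': 0.15, 'qpos': array([-1.29102001e+00,  2.87045151e-01,  1.57783527e+00,  1.27988966e-06,
        1.27856697e+00, -1.49975117e-01]), 'dq': array([-4.37675392e-04, -2.82736497e-03, -3.31190225e-03, -2.65826296e-05,
        2.08196661e-03, -2.83869458e-04]), 'joint_efforts': array([ 1.57399591e-03, -4.06601393e+01, -2.93141019e+01, -1.71914444e-04,
        3.96127041e-03, -4.02330073e-06]), 'eef_pos': array([ 0.28113795, -0.61311584,  0.23021253]), 'tcp_rot': array([ 9.77002522e-01,  2.13225731e-01, -5.95333852e-05, -9.25459070e-04]), 'contact_force': array([-0.38644192,  0.20538489, -0.17931017]), 'wrist_torque': array([ 0.02582564, -0.01447388,  0.0051217 ]), 'finger_force': 0.0, 'opening': 0.9954819707069092}
```

View pics/a.png

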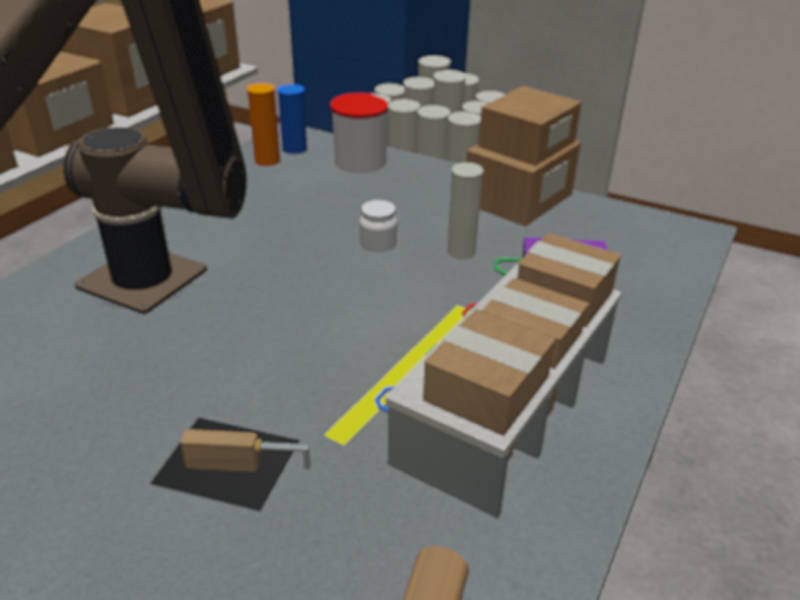

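View pics/b.png

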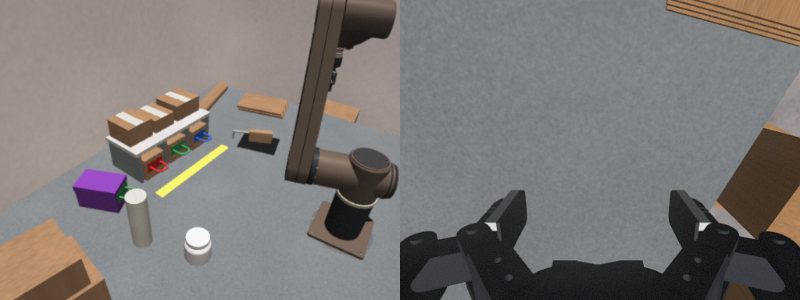

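The side view (800-px composite) has two green rings. The one at (180,150) is on a cardboard box in the middle bay. The one at (122,193) is on a purple box outside the rack, which is the look-alike to leave alone. Red is in the left bay at (158,165) and blue in the right bay at (203,135). I'll confirm in a crop and measure.

```bash
python3 - <<'E'
from h import *
C={n:np.load(n+'.npy',allow_pickle=True).item() for n in('side','scene')}
c=C['side']; cv2.imwrite('pics/c.png',cv2.resize(c['frame'][100:290,80:340],(780,570),interpolation=cv2.INTER_CUBIC))
for n,c in C.items():
    P=cloud(c); h=cv2.cvtColor(c['frame'],cv2.COLOR_BGR2HSV); H,S,V=h[...,0].astype(int),h[...,1],h[...,2]
    X=P[...,0]
    ok=(c['range_z']>0)&(X>0.1)&(X<1.2)&(abs(P[...,1])<.8)
    M={'yellow':(H>24)&(H<35)&(S>150)&(abs(P[...,2])<.015),'green':(H>45)&(H<80)&(S>90),'red':((H<4)|(H>176))&(S>130)&(P[...,2]<.1),'blue':(H>102)&(H<125)&(S>110)&(P[...,2]<.1),
     'wood':(H>8)&(H<22)&(S>60)&(P[...,1]<-.2)&(P[...,2]>.03)&(P[...,2]<.085)&(X<.62)&(X>.2),'black':(V<50)&(P[...,2]<.015)&(P[...,2]>-.01)&(P[...,1]<-.2)&(X>.2)&(X<.7),
     'steel':(S<60)&(P[...,2]>.03)&(P[...,2]<.075)&(P[...,1]<-.2)&(P[...,1]>-.6)&(X<.72)&(X>.3)}
    for k,m in M.items():
        nl,lab,st,ce=cv2.connectedComponentsWithStats((m&ok).astype(np.uint8))
        for i in range(1,nl):
            if st[i,4]>12:
                q=P[lab==i]; r=cv2.minAreaRect((q[:,:2]*1000).astype(np.float32))
                print(n,k,ce[i].round(),st[i,4],'z %.3f..%.3f med %.3f'%(*np.percentile(q[:,2],[3,97]),np.median(q[:,2])),'rect',[np.round(a,1) for a in r])
E
```

```text
side green [229. 190.] 250 z 0.023..0.080 med 0.060 rect [array([688.9,  -6.3]), array([110.4,  62.9]), np.float64(89.8)]
side green [157. 246.] 193 z 0.040..0.081 med 0.062 rect [array([693.3, 343.9]), array([38.3, 76.3]), np.float64(8.2)]
side red [200. 211.] 277 z 0.014..0.078 med 0.060 rect [array([693.4, 130.2]), array([ 66.3, 115.3]), np.float64(1.5)]
side blue [258. 174.] 188 z -0.001..0.078 med 0.060 rect [array([ 675.4, -176.6]), array([ 66.4, 158.5]), np.float64(7.2)]
side wood [333. 171.] 320 z 0.031..0.063 med 0.052 rect [array([ 480.6, -329.6]), array([115.2,  36.4]), np.float64(24.7)]
side black [331. 186.] 610 z -0.002..0.004 med 0.001 rect [array([ 476.6, -321.6]), array([175.6, 136.9]), np.float64(13.8)]
side steel [266. 166.] 14 z 0.035..0.070 med 0.053 rect [array([ 697.9, -205.5]), array([ 4.1, 10.3]), np.float64(29.2)]
side steel [306. 169.] 60 z 0.034..0.053 med 0.047 rect [array([ 567.1, -291. ]), array([68.1, 13.8]), np.float64(26.2)]
scene yellow [249. 244.] 968 z -0.003..0.004 med 0.000 rect [array([613.4,  13.3]), array([436.7,  40.2]), np.float64(85.6)]
sc
[... 278 characters left out ...]
066 med 0.058 rect [array([ 483.2, -332.9]), array([117.4,  33.6]), np.float64(26.0)]
scene black [135. 272.] 83 z 0.001..0.006 med 0.004 rect [array([ 417.6, -271.9]), array([72.8, 18.1]), np.float64(20.1)]
scene black [172. 280.] 35 z 0.001..0.006 med 0.003 rect [array([ 509.3, -252.9]), array([51.7, 12.9]), np.float64(9.7)]
scene black [143. 307.] 1462 z 0.001..0.007 med 0.004 rect [array([ 481.2, -341.8]), array([174.5, 115. ]), np.float64(12.9)]
scene steel [252. 283.] 115 z 0.031..0.074 med 0.052 rect [array([ 708.2, -211.3]), array([ 6.8, 23.4]), np.float64(82.0)]
scene steel [183. 286.] 153 z 0.033..0.054 med 0.051 rect [array([ 568.9, -294.3]), array([71.2, 13.2]), np.float64(22.6)]
```

View pics/c.png

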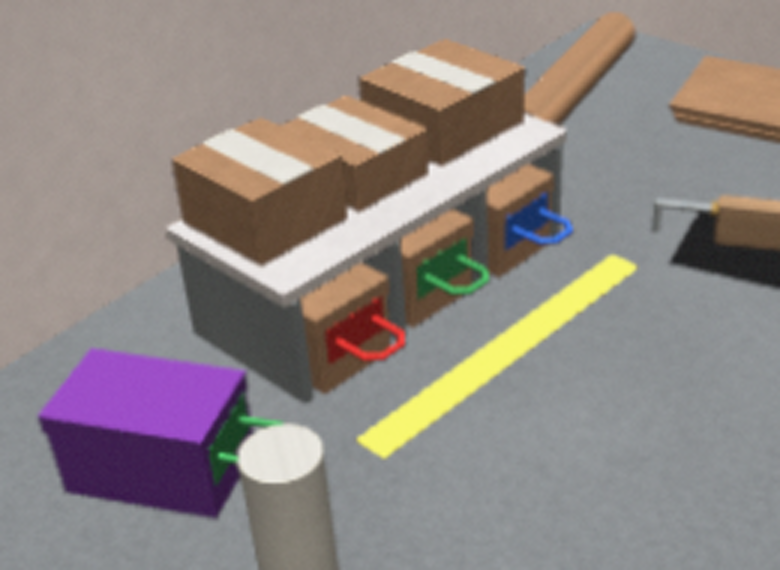

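The crop confirms it. The green ring at crop (470,277) is on the cardboard box in the middle bay. The purple box at (150,430), with its own green ring half behind the tube, is the decoy. I'm moving above the handle for a close look.

```bash
python3 -m crank '[[[315,-173,0],0,0],[[315,-173,0],0,0],[[315,-173,0],0,0],[[315,-173,0],0,0],[[315,-173,0],0,0],[[315,-173,0],0,0],[[315,-173,0],0,0],[[315,-173,0],0,0],[[315,-173,0],0,0],[[315,-173,0],0,0]]' 60
python3 - <<'E'
from h import *
c=cam('wrist'); cv2.imwrite('pics/d.png',c['frame']); P=cloud(c); np.save('w1.npy',c,allow_pickle=True)
h=cv2.cvtColor(c['frame'],cv2.COLOR_BGR2HSV).astype(int); z=P[...,2]
print(get_state()['eef_pos'])
def rep(k,m):
    nl,lab,st,ce=cv2.connectedComponentsWithStats(m.astype(np.uint8))
    for i in range(1,nl):
        if st[i,4]>150:
            q=P[lab==i]; r=cv2.minAreaRect((q[:,:2]*1000).astype(np.float32)); print(k,ce[i].round(),st[i,4],np.median(q[:,2]).round(4),[np.round(a,1) for a in r])
rep('wood',(h[...,0]>8)&(h[...,0]<24)&(h[...,1]>50)&(z>.058)&(z<.07))
rep('mat',(h[...,2]<60)&(abs(z)<.012))
rep('steel',(h[...,1]<50)&(z>.03)&(z<.07))
c=np.load('side.npy',allow_pickle=True).item();P=cloud(c);h=cv2.cvtColor(c['frame'],cv2.COLOR_BGR2HSV).astype(int)
m=(h[...,0]>45)&(h[...,0]<80)&(h[...,1]>90)&(abs(P[...,1])<.07)&(P[...,0]>.6)&(P[...,0]<.8)
m2=m&(P[...,2]>.056)&(P[...,2]<.068)
q=P[m2]; print('ring pts',len(q),q.min(0),q.max(0))
for x in np.arange(.65,.74,.01):
    s=q[(q[:,0]>=x)&(q[:,0]<x+.01)]
    if len(s): print(x.round(2),len(s),s[:,1].min().round(3),s[:,1].max().round(3))
for cc,n in((np.load('scene.npy',allow_pickle=True).item(),'sc'),(c,'si')):
    P=cloud(cc);h=cv2.cvtColor(cc['frame'],cv2.COLOR_BGR2HSV).astype(int)
    m=(h[...,0]>22)&(h[...,0]<36)&(h[...,1]>120); v,u=np.nonzero(m); q=np.array([onz(cc,a,b,0)[:2] for a,b in zip(u,v)])
    k=(q[:,0]>.5)&(q[:,0]<.75)&(abs(q[:,1])<.3); print(n,cv2.minAreaRect((q[k]*1000).astype(np.float32)))
E
```

```text
time: 1.15
eef_pos: [0.4951, -0.3257, 0.2311]
tcp_rot: [0.977, 0.213, -0.0, 0.0]
contact_force: [-0.1, 0.3, 0.4]
opening: 0.998
finger_force: 0.0
[ 0.49477806 -0.32624053  0.23111927]
wood [255. 191.] 2611 0.0634 [array([ 479.1, -334.3]), array([109.8,  27.9]), np.float64(24.9)]
mat [216. 172.] 5051 0.0038 [array([ 467.4, -284.9]), array([174.2,  77.6]), np.float64(19.6)]
mat [291. 151.] 1918 0.0037 [array([ 523.3, -367.8]), array([127.1,  65. ]), np.float64(37.7)]
steel [254.  96.] 740 0.0528 [array([ 567.4, -293.6]), array([71.7,  9.3]), np.float64(24.6)]
ring pts 120 [ 0.65741431 -0.03561176  0.05601766] [0.72033285 0.04688511 0.06796117]
0.65 5 -0.002 0.018
0.66 16 -0.016 0.033
0.67 12 -0.02 0.039
0.68 13 -0.02 0.039
0.69 9 -0.025 0.038
0.7 13 -0.032 0.036
0.71 50 -0.036 0.047
0.72 2 0.031 0.042
sc ((612.5863647460938, 13.69317626953125), (438.79144287109375, 38.42853546142578), 86.167724609375)
si ((613.5888061523438, 14.271499633789062), (436.6750183105469, 39.105831146240234), 85.39279174804688)
```

View pics/d.png

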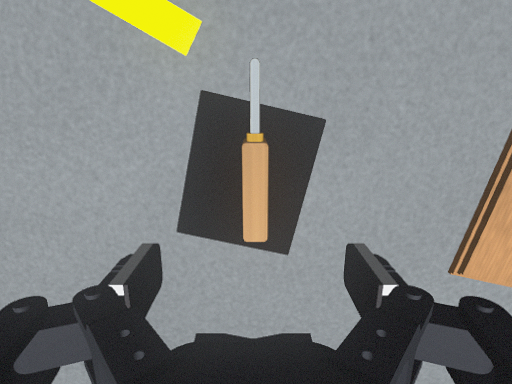

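The wrist view shows the handle at (255,191), the rod going up to (255,60), and the mat corners at about (201,91), (326,120), (288,254) and (177,232). The yaw already matches, so I'll descend and grasp.

```bash
python3 -c "
from h import *
c=np.load('w1.npy',allow_pickle=True).item()
print(np.mean([onz(c,*p,.004) for p in((201,91),(326,120),(288,254),(177,232))],0))"
python3 -m crank '[[[-6,1,50],0,0],[[-6,1,100],0,0],[[-6,1,150],0,0],[[-6,1,180],0,0],[[-6,1,200],0,0],[[-6,1,209],0,0],[[-6,1,209],0,0],[[-6,1,209],0,0]]'
python3 -m crank '[[[0,0,0],0,255],[[0,0,0],0,255],[[0,0,0],0,255],[[0,0,0],0,255],[[0,0,0],0,255],[[0,0,0],0,255],[[0,0,0],0,255],[[0,0,0],0,255]]' 70
```

```text
[ 0.47777935 -0.32580499  0.004     ]
time: 2.0
eef_pos: [0.4909, -0.3299, 0.0235]
tcp_rot: [0.977, 0.213, 0.001, 0.001]
contact_force: [-0.3, 0.5, 0.5]
opening: 1.0
finger_force: 0.0
time: 2.8
eef_pos: [0.4911, -0.3289, 0.0231]
tcp_rot: [0.977, 0.213, 0.0, 0.001]
contact_force: [0.5, 0.6, 5.2]
opening: 0.322
finger_force: 69.7
```

```bash
python3 -m crank '[[[0,0,-30],0,255],[[0,0,-60],0,255],[[0,0,-80],0,255],[[0,0,-80],0,255]]'
python3 -m crank '[[[17,-31,0],4,255],[[34,-62,0],8,255],[[51,-95,0],12,255],[[68,-128,0],16,255],[[85,-160,0],20,255],[[102,-190,0],24,255],[[120,-225,0],28.8,255],[[140,-260,0],28.8,255],[[155,-290,0],28.8,255],[[166,-310,0],28.8,255]]'
python3 -m crank '[[[0,0,0],0,255],[[0,0,0],0,255],[[0,0,0],0,255]]'
cat > ring.py <<'E'
from h import *
import sys
c=cam('wrist'); cv2.imwrite('pics/%s.png'%sys.argv[1],c['frame']); P=cloud(c); np.save('w2.npy',c,allow_pickle=True)
s=get_state();Rt=R.from_quat(s['tcp_rot']).as_matrix(); t=s['eef_pos']; print('tcp',t.round(4),'toolx',Rt[:,0].round(3),'z',Rt[:,2].round(3))
h=cv2.cvtColor(c['frame'],cv2.COLOR_BGR2HSV).astype(int)
g=(h[...,0]>45)&(h[...,0]<80)&(h[...,1]>90); v,u=np.nonzero(g)
q=np.array([onz(c,a,b,.062)[:2] for a,b in zip(u,v)])
if len(q): print('green',len(q),u.min(),u.max(),v.min(),v.max(),'rect',cv2.minAreaRect((q*1000).astype(np.float32)), 'minx',q[:,0].min())
zr=t[2]+.005
T=(P-t)@Rt  # tool coords
m=(h[...,1]<60)&(c['range_z']>0)&(T[...,0]>.05)&(T[...,0]<.15)&(abs(T[...,1])<.02)&(T[...,2]<.02)&(T[...,2]>-.07)
if m.sum(): print('rod',m.sum(),'tool x range',np.percentile(T[m][:,0],[2,98]),'y med near tip',np.median(T[m&(T[...,0]>.1)][:,1]),'y near handle',np.median(T[m&(T[...,0]<.08)][:,1]),'z',np.percentile(T[m][:,2],[2,50,98]))
E
python3 ring.py e
```

```text
time: 3.2
eef_pos: [0.4916, -0.3294, 0.1046]
tcp_rot: [0.977, 0.213, 0.001, 0.002]
contact_force: [1.2, -0.0, -0.9]
opening: 0.322
finger_force: 69.2
time: 4.2
eef_pos: [0.5099, 0.025, 0.0994]
tcp_rot: [0.999, -0.036, -0.003, -0.0]
contact_force: [-0.7, -0.2, -1.6]
opening: 0.318
finger_force: 69.6
time: 4.5
eef_pos: [0.5115, 0.0218, 0.1011]
tcp_rot: [0.999, -0.037, -0.001, 0.0]
contact_force: [-0.7, 0.4, -1.6]
opening: 0.317
finger_force: 69.7
tcp [0.5118 0.0216 0.1015] toolx [ 0.997 -0.074 -0.001] z [-0.001 -0.    -1.   ]
green 199 13 509 289 383 rect ((422.3124694824219, 21.287155151367188), (372.73193359375, 81.0047607421875), 85.21476745605469) minx 0.36696674113329736
rod 4411 tool x range [0.05120512 0.10128167] y med near tip -0.001124723006964137 y near handle -0.0011288559550901764 z [-0.03105026 -0.02930573 -0.02613987]
```

View pics/e.png

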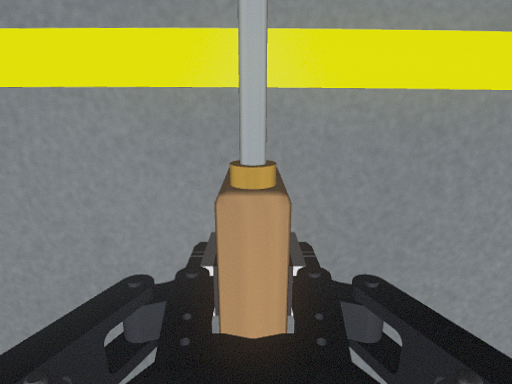

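The wrist view shows the rod square to the tape, but the tip and ring are above the frame. I'll check both with the side camera.

```bash
cat > sd.py <<'E'
from h import *
import sys
c=cam('side'); P=cloud(c); s=get_state(); t=s['eef_pos']
cv2.imwrite('pics/%s.png'%sys.argv[1],cv2.resize(c['frame'][120:270,150:350],(800,600),interpolation=cv2.INTER_CUBIC))
h=cv2.cvtColor(c['frame'],cv2.COLOR_BGR2HSV).astype(int)
m=(h[...,0]>45)&(h[...,0]<80)&(h[...,1]>90)&(abs(P[...,1])<.1)&(P[...,0]>.5)&(P[...,0]<.8)
v,u=np.nonzero(m); a=np.radians(-4.2); ex=np.array([np.cos(a),np.sin(a)]); ey=np.array([-ex[1],ex[0]])
q=np.array([onz(c,i,j,.062)[:2] for i,j in zip(u,v)])-[.613,.014]; X=q@ex; Y=q@ey
print('ring plane pts line frame: xmin',np.sort(X)[:5].round(4)); 
for x in np.arange(X.min(),X.min()+.06,.006):
    k=(X>=x)&(X<x+.006); print((x*1e3).round(),k.sum(),(Y[k].min()*1e3).round(1),(Y[k].max()*1e3).round(1))
# label on front face
lab=m&(P[...,2]>.066); q=P[lab][:,:2]-[.613,.014]; print('label x',np.median(q@ex),'y',(q@ey).min(),(q@ey).max(),len(q))
# steel near tip
T=(P-t)@R.from_quat(s['tcp_rot']).as_matrix(); st=(h[...,1]<70)&(T[...,0]>.06)&(T[...,0]<.15)&(abs(T[...,1])<.025)&(T[...,2]<.03)&(T[...,2]>-.05)
d=P[st]; q=d[:,:2]-[.613,.014]; print('tcp line frame',(t[:2]-[.613,.014])@ex,(t[:2]-[.613,.014])@ey,t[2]); print('steel',len(d),'xmax',np.percentile(q@ex,[90,99]),'y',np.median(q@ey),'zmin',np.percentile(d[:,2],[1,5]))
E
python3 sd.py f
```

```text
ring plane pts line frame: xmin [0.0436 0.0438 0.0449 0.045  0.0451]
44.0 13 -16.2 20.4
50.0 15 -20.6 26.7
56.0 11 -25.1 30.9
62.0 8 -27.5 33.0
68.0 10 -29.9 33.0
74.0 15 -30.1 53.9
80.0 27 -27.9 58.1
86.0 27 -30.3 54.0
92.0 25 -32.7 49.9
98.0 25 -42.1 41.5
label x 0.10227601898942046 y -0.04080428306584971 0.038475515404740555 69
tcp line frame -0.10130260312889122 0.00010089825498769817 0.10178950049540707
steel 77 xmax [0.01313743 0.01545613] y 0.00427823584034838 zmin [0.08561318 0.09164557]
```

View pics/f.png

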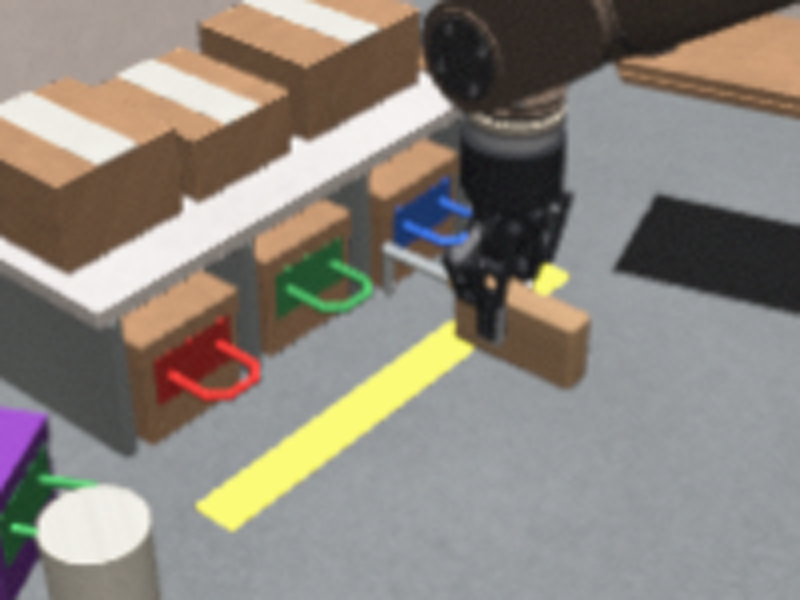

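The side view shows the tip at crop (390,290) in front of the green ring, whose front is at (365,290). The tip needs to go 61 mm ahead and then 47 mm down.

```bash
python3 -m crank '[[[20,0,0],0,255],[[40,0,0],0,255],[[61,0,0],0,255],[[61,0,0],0,255],[[61,0,0],0,255],[[61,0,0],0,255]]'
python3 sd.py g
```

```text
time: 5.2
eef_pos: [0.5719, 0.0178, 0.1018]
tcp_rot: [0.999, -0.037, -0.001, -0.0]
contact_force: [0.7, 0.2, -2.5]
opening: 0.317
finger_force: 69.7
ring plane pts line frame: xmin [0.0436 0.0438 0.0449 0.045  0.0451]
44.0 13 -16.2 20.4
50.0 15 -20.6 26.7
56.0 11 -25.1 30.9
62.0 8 -27.5 33.0
68.0 10 -29.9 33.0
74.0 15 -30.1 53.9
80.0 26 -27.9 58.1
86.0 26 -30.3 54.0
92.0 23 -32.7 49.9
98.0 20 -37.4 41.5
label x 0.10298630420287849 y -0.016490492533992783 0.03849580697772992 48
tcp line frame -0.041201061534679506 0.0009174090722216556 0.10189952571052291
steel 136 xmax [0.103485   0.10824955] y 0.004708738141689082 zmin [0.07664725 0.09171964]
```

View pics/g.png

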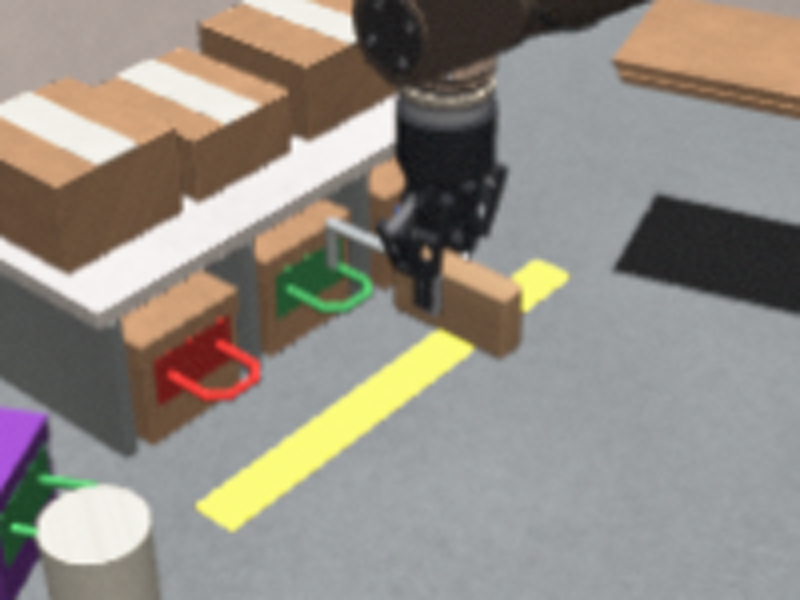

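The tip at (333,265) projects down to about (333,287), which is mid-opening. Lowering.

```bash
python3 -m crank '[[[0,0,15],0,255],[[0,0,30],0,255],[[0,0,47],0,255],[[0,0,47],0,255],[[0,0,47],0,255],[[0,0,47],0,255],[[0,0,47],0,255]]'
```

```text
time: 5.95
eef_pos: [0.5738, 0.018, 0.0562]
tcp_rot: [0.999, -0.036, 0.001, 0.0]
contact_force: [0.5, -0.9, -1.5]
opening: 0.316
finger_force: 69.6
```

```bash
python3 -m crank '[[[-10,0,0],0,255],[[-20,0,0],0,255],[[-30,0,0],0,255],[[-40,0,0],0,255],[[-50,0,0],0,255],[[-60,0,0],0,255],[[-70,0,0],0,255],[[-80,0,0],0,255],[[-90,0,0],0,255],[[-100,0,0],0,255]]'
python3 sd.py i
```

```text
time: 6.95
eef_pos: [0.473, 0.0253, 0.0556]
tcp_rot: [0.999, -0.036, 0.001, 0.0]
contact_force: [2.8, 0.5, -0.9]
opening: 0.315
finger_force: 69.6
ring plane pts line frame: xmin [-0.0395 -0.0387 -0.0385 -0.0378 -0.0371]
-40.0 13 -8.2 22.8
-34.0 9 -10.4 26.8
-28.0 8 16.6 32.9
-22.0 5 20.7 30.9
-16.0 5 20.6 32.9
-10.0 5 20.6 32.9
-4.0 24 -26.0 59.1
2.0 29 -28.4 55.2
8.0 24 -30.7 47.2
14.0 27 -39.7 43.2
label x 0.018457907968201674 y -0.038312573427521625 0.039564988681157695 65
tcp line frame -0.14284082585440097 0.0013145195158107928 0.05483583168799211
steel 54 xmax [-0.02627305 -0.02380744] y 0.004924991809384533 zmin [0.05677414 0.06416608]
```

View pics/i.png

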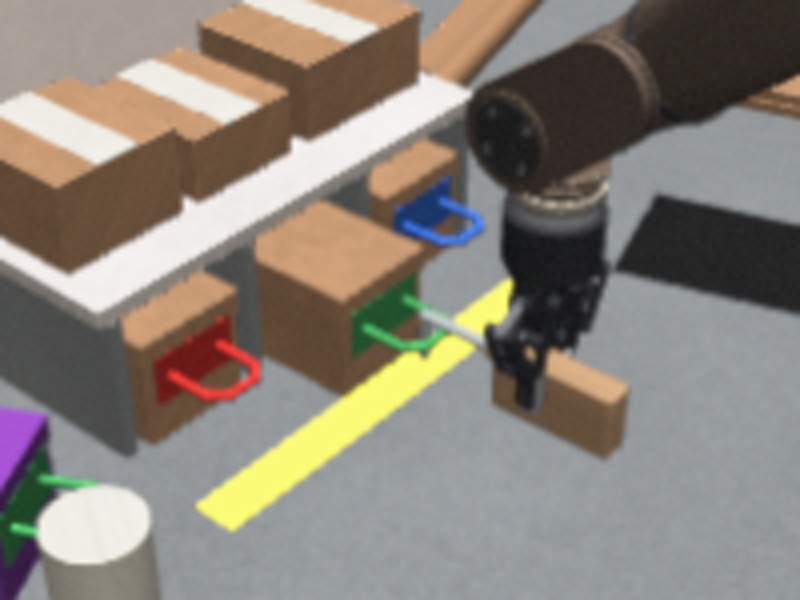

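The box is following straight, with its ring centre at about -6 mm in the line frame. I'll pull 15 mm more, push forward 20 mm to centre the tip, then lift.

```bash
python3 -m crank '[[[-5,0,0],0,255],[[-10,0,0],0,255],[[-15,0,0],0,255],[[-15,0,0],0,255],[[-15,0,0],0,255],[[-15,0,0],0,255],[[-15,0,0],0,255],[[-6,0,0],0,255],[[5,0,0],0,255],[[5,0,0],0,255]]'
python3 -m crank '[[[0,0,0],0,255],[[0,0,0],0,255],[[0,0,-10],0,255],[[0,0,-20],0,255],[[0,0,-35],0,255],[[0,0,-50],0,255],[[0,0,-65],0,255],[[0,0,-65],0,255],[[0,0,-65],0,255],[[0,0,-65],0,255]]'
python3 sd.py j
```

```text
time: 8.0
eef_pos: [0.4807, 0.0246, 0.056]
tcp_rot: [0.999, -0.037, 0.001, 0.0]
contact_force: [0.7, 0.0, -1.3]
opening: 0.321
finger_force: 69.6
time: 9.0
eef_pos: [0.4777, 0.0251, 0.1197]
tcp_rot: [0.999, -0.036, -0.001, -0.0]
contact_force: [-0.3, 0.3, -2.0]
opening: 0.32
finger_force: 69.6
ring plane pts line frame: xmin [-0.055  -0.055  -0.0542 -0.0534 -0.0525]
-55.0 13 -12.2 16.7
-49.0 6 -20.7 28.9
-43.0 11 -25.1 32.9
-37.0 7 -27.3 30.9
-31.0 8 -27.5 32.9
-25.0 9 -25.4 32.9
-19.0 27 -27.7 58.9
-13.0 29 -27.9 55.0
-7.0 28 -30.3 47.1
-1.0 26 -39.2 39.0
label x 0.002478036867547084 y -0.03307735249546727 0.03769906667245161 53
tcp line frame -0.1358670711959592 0.001148115488294485 0.11944026111262601
steel 83 xmax [-0.02115523  0.00290023] y 0.005556375430293532 zmin [0.09099118 0.10575715]
```

View pics/j.png

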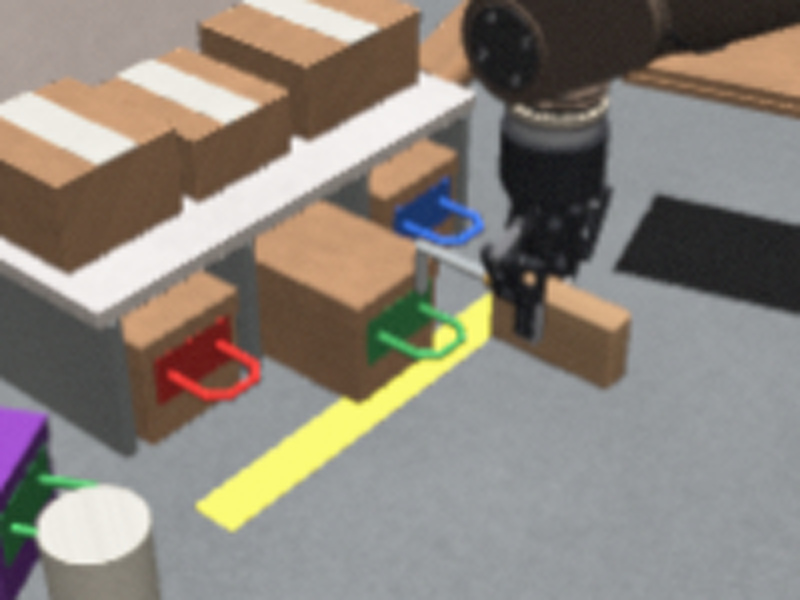

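The hook is clear, with the tip at crop (420,285). The box front is over the tape, with the ring at about -21 mm in the line frame. Taking the hook back to the mat.

```bash
python3 -m crank '[[[0,30,0],0,255],[[2,65,0],0,255],[[5,100,0],0,255],[[9,140,0],-5,255],[[14,180,0],-10,255],[[20,220,0],-15,255],[[26,260,0],-20,255],[[32,300,0],-25,255],[[37,330,0],-28.8,255],[[37,346,0],-28.8,255]]'
python3 -m crank '[[[0,0,0],0,255],[[0,0,20],0,255],[[0,0,40],0,255],[[0,0,60],0,255],[[0,0,75],0,255],[[0,0,85],0,255],[[0,0,90],0,255],[[0,0,90],0,255],[[0,0,90],0,255],[[0,0,90],0,255]]'
```

```text
time: 10.05
eef_pos: [0.4897, -0.3251, 0.1194]
tcp_rot: [0.977, 0.212, -0.0, -0.0]
contact_force: [0.7, 0.2, -2.1]
opening: 0.315
finger_force: 69.8
time: 11.05
eef_pos: [0.4907, -0.3234, 0.0314]
tcp_rot: [0.977, 0.213, 0.001, 0.001]
contact_force: [0.7, -0.5, -2.2]
opening: 0.318
finger_force: 69.8
```

```bash
python3 -m crank '[[[0,0,3],0,255],[[0,0,5],0,255],[[0,0,7],0,255],[[0,0,8],0,255],[[0,0,8],0,255],[[0,0,8],0,255]]'
```

```text
time: 11.65
eef_pos: [0.4901, -0.323, 0.0231]
tcp_rot: [0.977, 0.213, -0.0, -0.0]
contact_force: [-3.2, 2.1, 5.2]
opening: 0.323
finger_force: 70.6
```

Contact is confirmed: the upward force is 5 N at the original height. Releasing, then going straight up.

```bash
python3 -m crank '[[[0,0,0],0,170],[[0,0,0],0,130],[[0,0,0],0,60],[[0,0,0],0,0],[[0,0,0],0,0],[[0,0,0],0,0],[[0,0,0],0,0],[[0,0,0],0,0]]'
python3 -m crank '[[[0,0,-10],0,0],[[0,0,-30],0,0],[[0,0,-60],0,0],[[0,0,-100],0,0],[[0,0,-150],0,0],[[0,0,-200],0,0],[[0,0,-200],0,0],[[0,0,-200],0,0],[[0,0,-200],0,0]]'
sed -i 's/^rep(/rep(/' h.py; python3 - <<'E'
from h import *
c=cam('wrist');P=cloud(c);h=cv2.cvtColor(c['frame'],cv2.COLOR_BGR2HSV).astype(int);z=P[...,2]
m=(h[...,0]>8)&(h[...,0]<24)&(h[...,1]>50)&(z>.055)&(z<.075)
q=P[m]; print(m.sum(),np.median(q[:,2]),cv2.minAreaRect((q[:,:2]*1000).astype(np.float32)))
E
python3 sd.py k
```

```text
time: 12.45
eef_pos: [0.4901, -0.3228, 0.0223]
tcp_rot: [0.977, 0.213, 0.0, 0.0]
contact_force: [0.3, 0.1, 0.2]
opening: 0.998
finger_force: 0.0
time: 13.35
eef_pos: [0.4894, -0.3222, 0.2212]
tcp_rot: [0.977, 0.213, -0.001, -0.001]
contact_force: [0.4, -0.3, -0.5]
opening: 0.999
finger_force: 0.0
2931 0.06337308870259861 ((480.2924499511719, -326.3528137207031), (116.89900207519531, 28.029048919677734), 24.646312713623047)
ring plane pts line frame: xmin [-0.055  -0.055  -0.0542 -0.0534 -0.0525]
-55.0 13 -12.2 16.7
-49.0 6 -20.7 28.9
-43.0 11 -25.1 32.9
-37.0 7 -27.3 30.9
-31.0 8 -27.5 32.9
-25.0 9 -25.4 32.9
-19.0 29 -27.7 58.9
-13.0 29 -27.9 55.0
-7.0 28 -30.3 47.1
-1.0 27 -39.2 39.0
label x 0.002213863350250968 y -0.04104294697285358 0.039609699185221635 62
tcp line frame -0.09895718866614825 -0.344150070548841 0.22000781165770747Traceback (most recent call last):
  File "sd.py", line 16, in <module>
    d=P[st]; q=d[:,:2]-[.613,.014]; print('tcp line frame',(t[:2]-[.613,.014])@ex,(t[:2]-[.613,.014])@ey,t[2]); print('steel',len(d),'xmax',np.percentile(q@ex,[90,99]),'y',np.median(q@ey),'zmin',np.percentile(d[:,2],[1,5]))
                                                                                                                                            ~~~~~~~~~~~~~^^^^^^^^^^^^^^
    return _quantile_unchecked(
        a, q, axis, out, overwrite_input, method, keepdims, weights)
    return _ureduce(a,
                    func=_quantile_ureduce_func,
    ...<5 lines>...
                    overwrite_input=overwrite_input,
                    method=method)
    r = func(a, **kwargs)
    result = _quantile(arr,
                       quantiles=q,
    ...<2 lines>...
                       out=out,
                       weights=wgt)
    slices_having_nans = np.isnan(arr[-1, ...])
                                  ~~~^^^^^^^^^
IndexError: index -1 is out of bounds for axis 0 with size 0
```

View pics/k.png

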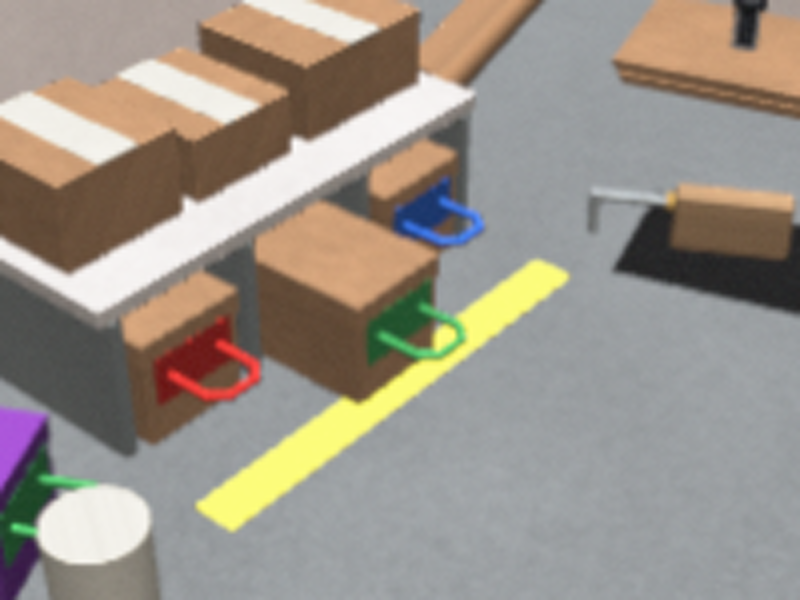

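The hook stands upright on the mat at (730,225), the box front is over the tape at (400,345), and the other objects have not moved. The traceback is only because no rod pixels were near the tool any more. Handing in.

```bash
python3 -c "
from plant import ctrl
print(ctrl.sign_off())"
```

```text
the job is handed in; nothing more can be done
None
```

The job is handed in: the green box's front face stands over the yellow tape (ring about 21 mm past its middle line), and the hook is upright on the mat and released; sign-off gave no verdict.

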